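# Back the tape feeder off by one notch

## Task

The tape feeder on the desk has been advanced one notch too far. With a fingertip on the upright tab of its pawl, swing the pawl out of the toothed wheel, then push the wheel's upright post so that the wheel turns back exactly one notch (one tooth, anticlockwise seen from above), and finally push the tab back so that the pawl's nose sits fully home between the teeth. Pushing is enough, nothing needs to be gripped or lifted; leave the loose things lying round the feeder where they are.

Things in the scene. Friction and masses are not known exactly. Their poses are not given: they have to be found in the camera images.
- feeder: tape feeder fixed to the desk: aluminium base plate 176 x 200 x 8 mm with a toothed wheel and a pawl on it; origin on the desk surface under the wheel's vertical axis, x and y along the plate's edges, z up; the plate spans x -100 to +76, y -80 to +120 mm. Only the pawl's tab and the wheel's post stand higher than 48 mm
- axis (a point): centre of the wheel's top face, 24 mm above the desk on the wheel's vertical axis. The wheel is a flat steel ratchet wheel, 128 mm across its ten saw teeth (12 to 22 mm above the desk); on it lies an amber tape roll, 79 mm across, its top 43 mm (hub 48 mm) above the desk
- wheel (a joint): angle of the wheel in rad; within 0.05 of 0 at the start (in its notch), grows as it turns backward (anticlockwise seen from above). One notch is 0.628. With the pawl in it has about 0.08 rad of play either way, and the pawl blocks backward turning. It stays where it is left; about 2 N at the post turns it
- post (a point): on the axis of the wheel's upright round steel post (12 mm diameter, top 81 mm above the desk), 70 mm above the desk. It moves with the wheel on a circle of 47 mm radius about the wheel's axis: at wheel angle 0 it is at feeder x -33, y -33 mm, one notch back at x -7, y -46 mm. Its axes turn with the wheel
- pawl (a joint): angle of the pawl in rad: 0 with its nose fully home between the teeth (the start), grows as it swings away from the wheel; the nose clears the teeth from about 0.17, the stop is at 0.45. The pivot is stiff: the pawl stays where it is left; about 1.5 N at the tab moves it
- tab (a point): in the pawl's upright dark steel tab, 10 mm below its top: a plate 18 mm wide, 7 mm thick, top 80 mm above the desk, 50 mm from the pawl's pivot; at feeder x -28, y +72 mm when home, x -30, y +94 at the stop. Broad faces look toward the wheel (feeder -y) and away (+y). Site axes are the feeder's at pawl angle 0 and turn with the pawl
- nose (a point): tip of the pawl's nose, 17 mm above the desk, at feeder x 0, y +54 mm when home. The pawl is a dark steel arm 10 mm high, 12 to 22 mm above the desk, on a vertical pivot at feeder x -78, y +78 mm; opening turns it anticlockwise seen from above, so the nose and tab move toward feeder +y
- spacer: loose square aluminium spacer with a round hole, 44 x 44 x 14 mm, to leave alone; origin at the centre of its underside
- vial: loose white screw-cap vial, 25 mm across, 51 mm tall, standing, to leave alone; origin at the centre of its underside
- connector: loose small grey connector adapter, 30 x 31 x 12 mm, to leave alone; origin at the centre of its underside
- driver: loose small screwdriver, 155 mm long, 12 mm thick, lying along its y axis, to leave alone; origin under its middle
- bracket: loose aluminium angle bracket with a hole, 36 x 64 x 34 mm, to leave alone; origin at the centre of its underside
- cup: loose small flared cup, 58 mm across, 46 mm tall, to leave alone; origin at the centre of its underside

How it is judged:
By the outcome, as a careful person would: the job done as asked, in the order asked, and still so for the second after the job is handed in, with the robot touching nothing.
It also fails if it takes over 48 s, if anything falls off the work surface, if the arm or the gripper's body presses on something with over 40 N, if the wrist force passes 120 N, or if a joint passes its speed limit or range.

## Robot

A 6-joint arm with a two-finger parallel gripper is mounted at the origin on the work surface; the furniture and walls round the work are solid. World frame = base frame: x ahead of the robot, y to its left, z up, the work surface at z = 0. Lengths are in m, angles in rad, forces in N, time in s.
With the tool pointing down it reaches from about 0.375 to 0.9 m from the base axis. Payload 3.1 kg.
Tool frame: the origin (TCP) lies on the centre line of the jaws, within the pads' length; the fingertips stand 11 mm ahead of it and the grasp point (between the pads) lies 8 mm behind it; z points along the fingers, y is the line along which they close (so a half turn about z gives the same grasp; the last joint's range is limited). The gripper opens to 87 mm and grips with 3 to 60 N. Pads are 19 mm wide; open, the fingers measure 117 mm over their backs; the gripper's body (75 mm by 190 mm) begins 51 mm behind the grasp point.
Start: joints at [1.071, 0.527, 1.433, -0, 1.181, -0.178], TCP at [0.198, 0.593, 0.234] pointing down, gripper open.
Joint ranges: [-3.08, 3.08], [-0.75, 2.2], [0.22, 2.44], [-1.43, 4.57], [0, 2.65], [-2.85, 2.85]. Speed limits (rad/s): [2.79, 2.79, 3.14, 3.14, 3.14, 3.14].

## Interface

Orientations are given as a unit quaternion [x, y, z, w].
In Python, from plant import arm gives the robot as it stands.
- The arm moves only by the tool move_arm, never from a script. Its arguments are lists of equal length, an entry for each row: "angular": the turn, a rotation vector about the tool's x, y, z in rad, a list of three; "dp": the shift along the tool's x, y, z in mm, a list of three; "gripper": the closure, from 0 (fully open) to 1 (shut). A call has exactly 10 rows; each row is the pose to reach, as a shift and turn from the pose commanded when the call began, along the tool's axes at that moment; what a row does not reach only later rows make up. A row lasts 1/8 s, in which the tool goes at most 62.5 mm and 10.7 degrees, less where a joint would pass 70% of its speed; a pose out of reach is approached as far as the arm can. A call with a gripper value outside its range is refused whole. The fingers move at their own pace and stop on an object; "force" is the grip in N (left out, the last holds). Time passes only in rows, so rows that repeat a pose let the fingers close, or fill a call up. It gives the time, the measured TCP pose, the force, the opening and the grip force at its end, in the units of the state.
- arm.sense(): the state, without advancing time (a new reading comes with each control period).
- arm.snapshot(name): name is "scene" or "top" or "wrist"; returns a dict with "color" (400x640x3 uint8, red, green, blue), "fx", "fy", "cx", "cy" (pixels), "k1" (the pictures are not rectified: a ray, as slopes to the right and down, at radius r is drawn at 1 + k1 r^2 times it, then the intrinsics apply), "rvec" (rotation vector, rad) and "tvec" (3), from world to camera coordinates, as OpenCV has them. Camera axes: x right, y down, z forward; pixel columns grow to the right and rows downward; lengths in m; the calibration is good to about 2 mm. A picture is of the moment at which its call begins. There is no depth.
- arm.finish_job(): hands the job in; it is judged then, once.
The state is a dict: "time": time; "joint_positions": joint angles; "joint_velocities": joint speeds; "joint_torque": joint torques, N m; "tool_pos": TCP position; "tool_rot": TCP orientation; "contact_force": force on the tool from outside, world axes, zero at the start; "ft_torque": the same for the moment, N m; "width": finger opening in m; "grip_force": force on a finger pad.
Only numpy, scipy, OpenCV 4.12 (cv2) and the standard library are available. Lean on these libraries where they do the work, as an engineer would, in place of code of your own. Each camera call takes 0.05 s, during which the arm holds its last target. There are 200 camera calls.

## Working session

There is one attempt and no reset: what is moved stays moved. The work goes in short steps, Python scripts to look and compute and a tool call to move; the robot and the scene stay as the last step left them, time stands still between calls to the robot, and variables do not carry over. Pictures are saved under pics/ and viewed, at most 10 in all, crops included, and the job is handed in when it is done.

Besides the shell and the picture viewer there is one more tool, called in YAML: its name, and indented under it one key for each argument. move_arm: Moves the arm, as the interface text tells. Its arguments: {"type":"object","properties":{"angular":{"type":"array"},"dp":{"type":"array"},"gripper":{"type":"array"},"force":{"type":"number"}},"required":["angular","dp","gripper"]}

```bash
mkdir -p pics; python3 - <<'E'
from plant import arm
import cv2
for n in ["scene","top"]:
    s=arm.snapshot(n); cv2.imwrite(f"pics/{n}0.png",s["color"][:,:,::-1])
    print({k:v for k,v in s.items() if k!="color"})
print(arm.sense())
E
```

```text
{'fx': 405.89332700848416, 'fy': 405.89332700848416, 'cx': 312.8021200674175, 'cy': 197.32066659768805, 'k1': 0.020376873405181198, 'rvec': array([ 2.18004087,  1.06588879, -0.41196515]), 'tvec': array([-0.30411671, -0.35405899,  1.48728109])}
{'fx': 368.6415258619437, 'fy': 368.6415258619437, 'cx': 321.5653238494932, 'cy': 204.8159944181115, 'k1': -0.023752080439079334, 'rvec': array([ 2.19787872, -2.17148397,  0.02490873]), 'tvec': array([-0.1017607 ,  0.59456214,  0.90399641])}
{'time': 0.1, 'joint_positions': array([ 1.07049079e+00,  5.28408508e-01,  1.43376565e+00, -2.05906108e-05,
        1.18140249e+00, -1.78503918e-01]), 'joint_velocities': array([-5.04308695e-04, -2.13560416e-03, -1.67728493e-03, -1.28828032e-03,
        1.21351658e-03, -8.30139984e-05]), 'joint_torque': array([ 3.48081967e-04, -4.40991747e+01, -1.77151233e+01,  6.34723180e-02,
        5.34394453e-02, -2.92713412e-05]), 'tool_pos': array([0.19734198, 0.59235588, 0.23265049]), 'tool_rot': array([ 1.60203499e-01,  9.87083509e-01, -9.38576068e-04, -3.21283784e-04]), 'contact_force': array([ 0.05834624, -0.19445035,  0.33291541]), 'ft_torque': array([-0.00131791, -0.03469439,  0.02284389]), 'grip_force': 0.0, 'width': 0.08688181852984661}
```

View pics/top0.png

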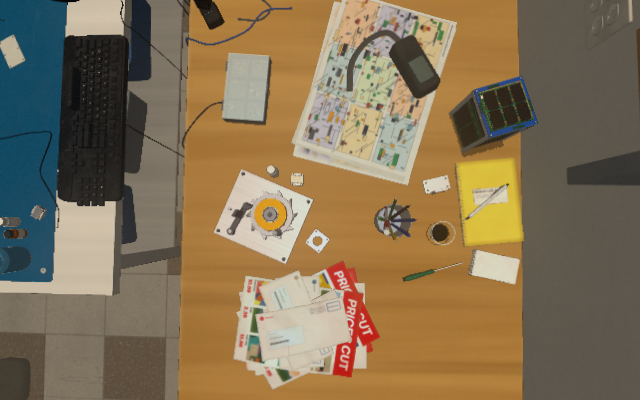

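View pics/scene0.png

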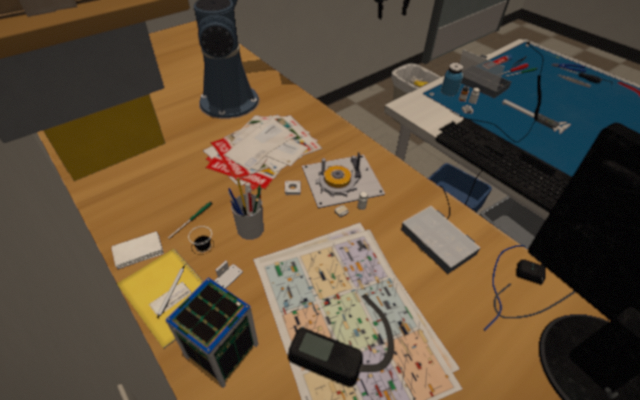

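The top view shows the feeder plate at px (215–313, 170–262), with the roll at about (269,214) and the pawl to its left at about (237,220). The vial (272,171), connector (297,179) and spacer (317,240) lie beside it. Next I'll look closer.

```bash
cat > h.py <<'E'
import numpy as np, cv2
from scipy.spatial.transform import Rotation as R
def ray(s,px):
    px=np.atleast_2d(np.array(px,float)); d=np.c_[(px[:,0]-s["cx"])/s["fx"],(px[:,1]-s["cy"])/s["fy"]]
    u=d.copy()
    for _ in range(10): u=d/(1+s["k1"]*(u**2).sum(1,keepdims=True))
    M=R.from_rotvec(s["rvec"]).as_matrix(); c=-M.T@s["tvec"]
    return c,np.c_[u,np.ones(len(u))]@M
def onz(s,px,z):
    c,v=ray(s,px); return c+v*((z-c[2])/v[:,2])[:,None]
def proj(s,P):
    P=np.atleast_2d(P)@R.from_rotvec(s["rvec"]).as_matrix().T+s["tvec"]; u=P[:,:2]/P[:,2:]
    u=u*(1+s["k1"]*(u**2).sum(1,keepdims=True)); return u*[s["fx"],s["fy"]]+[s["cx"],s["cy"]]
E
python3 - <<'E'
from plant import arm
from h import *
s=arm.snapshot("top"); w=arm.snapshot("wrist")
im=s["color"][155:275,200:340,::-1]; a=cv2.resize(im,None,fx=4,fy=4,interpolation=cv2.INTER_CUBIC)
cv2.imwrite("pics/topc.png",a); cv2.imwrite("pics/w0.png",w["color"][:,:,::-1])
print(onz(s,[[242,170],[313,202],[286,262],[215,230]],.008)); print(onz(s,[[269,214]],.045))
print({k:v for k,v in w.items() if k!="color"})
E
```

```text
[[ 0.68185705  0.1080225   0.008     ]
 [ 0.60280299 -0.07289982  0.008     ]
 [ 0.45238766 -0.00764274  0.008     ]
 [ 0.52946466  0.17300278  0.008     ]]
[[0.57062656 0.03092987 0.045     ]]
{'fx': 287.7182425750532, 'fy': 287.7182425750532, 'cx': 322.735166240132, 'cy': 201.82081112729776, 'k1': -0.007957385490873124, 'rvec': array([-2.3411422 , -1.68518462, -0.25298676]), 'tvec': array([-0.62321401, -0.03534209,  0.39242436])}
```

View pics/topc.png

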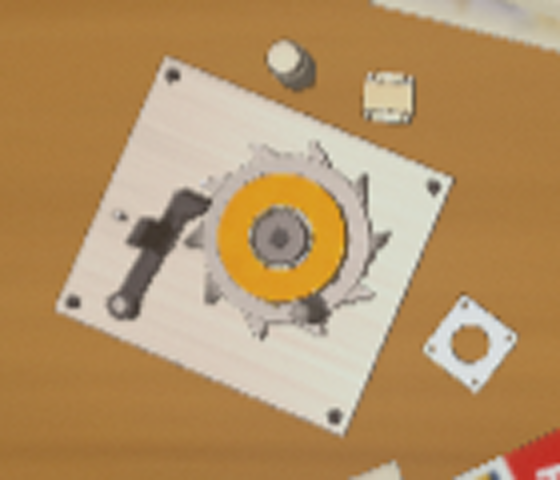

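View pics/w0.png

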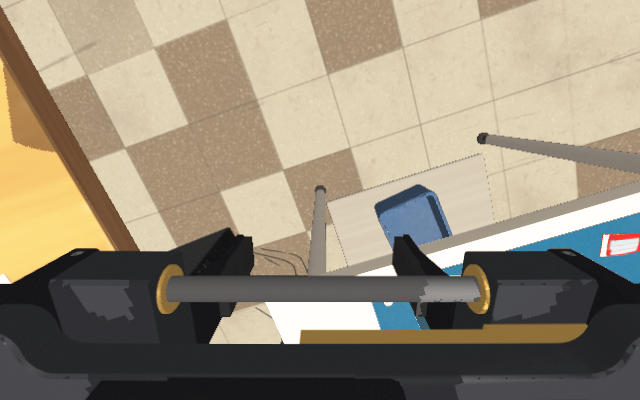

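The crop shows the plate corners at crop px (166,57), (453,178), (345,435) and (56,308). The pawl is at lower left with its pivot at (123,305) and its tab near (150,232). The roll is at (281,237) and the post near (310,308). The wrist view shows only the floor and the gripper.

```bash
python3 - <<'E'
from plant import arm
from h import *
s=arm.snapshot("top")
f=lambda p:(np.array(p,float)+.5)/4-.5+[200,155]
g=s["color"].astype(float).min(2); m=cv2.inRange(s["color"],(150,140,125),(255,255,255)); m[:160]=0;m[268:]=0;m[:,:205]=0;m[:,318:]=0
n,l,st,_=cv2.connectedComponentsWithStats(m); i=1+st[1:,4].argmax()
box=cv2.boxPoints(cv2.minAreaRect(cv2.findNonZero((l==i).astype(np.uint8)))); print(st[i],((box-[200,155]+.5)*4-.5).round())
W=onz(s,f([[166,57],[453,178],[345,435],[56,308]]),.008)[:,:2]
F=np.array([[76,120],[76,-80],[-100,-80],[-100,120]])/1e3
D=(W-W.mean(0)).T@(F-F.mean(0)); yaw=np.arctan2(D[1,0]-D[0,1],D[0,0]+D[1,1])
A=np.array([[np.cos(yaw),-np.sin(yaw)],[np.sin(yaw),np.cos(yaw)]]); t=W.mean(0)-A@F.mean(0)
print("yaw",yaw,"axis",t,"res",(F@A.T+t-W)*1e3)
np.savez("feeder.npz",A=A,t=t,yaw=yaw)
tof=lambda P:((P[:,:2]-t)@A*1e3).round(1)
print("roll",tof(onz(s,f([[281,237]]),.045)),"post",tof(onz(s,f([[310,310]]),.08)),"tab",tof(onz(s,f([[150,232]]),.08)),"pivot",tof(onz(s,f([[123,305]]),.022)))
for n,p in dict(post=[-33,-33,81],tab=[-28,72,80],nose=[0,54,22]).items():
    P=np.r_[A@np.array(p[:2])/1e3+t,p[2]/1e3]; q=proj(s,P); print(n,((q-[200,155]+.5)*4-.5).round())
st=arm.sense(); T=R.from_quat(st["tool_rot"]); 
des=R.from_matrix(np.c_[np.r_[-A[:,0],0],np.r_[A[:,1],0],[0,0,-1]])
print("rotvec",(T.inv()*des).as_rotvec())
P=np.r_[A@np.array([-28,35])/1e3+t,.12]; print("dp",T.inv().apply(P-st["tool_pos"])*1e3,P)
E
```

```text
[ 214  169   99   95 4184] [[ 53. 312.]
 [163.  54.]
 [453. 178.]
 [343. 436.]]
yaw -0.38985936286088707 axis [0.57075468 0.02865191] res [[ 1.9559484   0.43933074]
 [ 0.63598789 -1.74272875]
 [-1.12260623  0.04785693]
 [-1.46933006  1.25554108]]
roll [[0.1 0.2]] post [[-30.4 -37.6]] tab [[-25.6  66. ]] pivot [[-77.9  77.6]]
post [[301. 311.]]
tab [[139. 232.]]
nose [[208. 204.]]
rotvec [-0.00099135 -0.00010568  0.06807648]
dp [-506.93510042 -380.0578531   113.39179891] [0.55815777 0.07166723 0.12      ]
```

move_arm:
  angular:
    - [0, 0, 0.007]
    - [0, 0, 0.014]
    - [0, 0, 0.02]
    - [0, 0, 0.027]
    - [0, 0, 0.034]
    - [0, 0, 0.041]
    - [0, 0, 0.048]
    - [0, 0, 0.055]
    - [0, 0, 0.061]
    - [0, 0, 0.068]
  dp:
    - [-45, -34, 0]
    - [-90, -68, 0]
    - [-135, -102, 5]
    - [-180, -136, 10]
    - [-225, -170, 15]
    - [-270, -204, 20]
    - [-315, -238, 25]
    - [-360, -272, 30]
    - [-405, -306, 35]
    - [-450, -340, 40]
  gripper: [1, 1, 1, 1, 1, 1, 1, 1, 1, 1]
  force: 10

```text
time: 1.5
tool_pos: [0.518, 0.1264, 0.1935]
tool_rot: [0.194, 0.981, 0.0, 0.0]
contact_force: [1.0, 0.9, 0.1]
width: 0.0017
grip_force: 0.0
```

```bash
cat > st.py <<'E'
from plant import arm
from h import *
import sys
d=np.load("feeder.npz"); A,t=d["A"],d["t"]
st=arm.sense(); T=R.from_quat(st["tool_rot"]); p=st["tool_pos"]
des=R.from_matrix(np.c_[np.r_[-A[:,0],0],np.r_[A[:,1],0],[0,0,-1]])
print("t",round(st["time"],2),"feeder xyz",((p[:2]-t)@A*1e3).round(1),(p[2]*1e3).round(1),"rotvec",(T.inv()*des).as_rotvec().round(4),"F",(A.T@st["contact_force"][:2]).round(2),st["contact_force"][2].round(2),"w",st["width"])
if len(sys.argv)>1:
    s=arm.snapshot(sys.argv[1]); cv2.imwrite(f"pics/{sys.argv[2]}.png",s["color"][:,:,::-1]); np.savez(f"pics/{sys.argv[2]}.npz",**s)
E
python3 st.py wrist w1
```

```text
t 1.5 feeder xyz [-85.9  70.4] 193.5 rotvec [ 0.0004  0.0004 -0.0004] F [0.58 1.24] 0.12 w 0.0017040198763827907
```

View pics/w1.png

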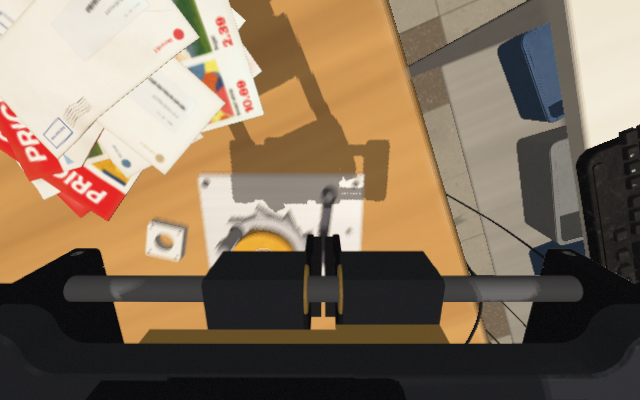

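Wrist view: the camera looks toward feeder -x, with the pawl arm pivot at (328,192), the post at (232,238) and the closed fingertips near (322,250). The pose agrees with the map, so I'll go down between the roll and the tab.

move_arm:
  angular:
    - [0, 0, 0]
    - [0, 0, 0]
    - [0, 0, 0]
    - [0, 0, 0]
    - [0, 0, 0]
    - [0, 0, 0]
    - [0, 0, 0]
    - [0, 0, 0]
    - [0, 0, 0]
    - [0, 0, 0]
  dp:
    - [-20, -10, 0]
    - [-40, -20, 0]
    - [-58, -32, 10]
    - [-58, -32, 30]
    - [-58, -32, 50]
    - [-58, -32, 70]
    - [-58, -32, 90]
    - [-58, -32, 110]
    - [-58, -32, 127]
    - [-58, -32, 127]
  gripper: [1, 1, 1, 1, 1, 1, 1, 1, 1, 1]

```text
time: 2.8
tool_pos: [0.5574, 0.0765, 0.065]
tool_rot: [0.193, 0.981, -0.0, -0.002]
contact_force: [0.1, -0.8, -0.3]
width: 0.0004
grip_force: 0.0
```

```bash
python3 st.py wrist w2
```

```text
t 2.8 feeder xyz [-30.5  39.2] 65.0 rotvec [-0.0011 -0.0032  0.0005] F [ 0.36 -0.69] -0.26 w 0.0003590113328486534
```

View pics/w2.png

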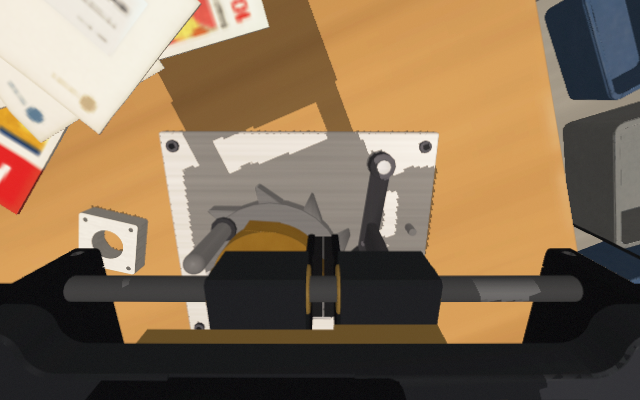

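The view shows the fingertips at (322,240), the post top at about (192,263), the pivot at (384,167), the tab at about (372,240), and plate corners at (160,132) and (440,132).

```bash
python3 - <<'E'
from h import *
s={k:v for k,v in np.load("pics/w2.npz").items()}
d=np.load("feeder.npz"); A,t=d["A"],d["t"]
tof=lambda P:((P[:,:2]-t)@A*1e3).round(1)
print("corners",tof(onz(s,[[160,132],[440,132]],.008)),"pivot",tof(onz(s,[[384,165]],.022)),"post",tof(onz(s,[[193,263]],.081)))
for n,p in dict(tipL=[-40,24,55],tipR=[-40,54,55],tipm=[-40,39,55],tab=[-31.5,72,80],tabr=[-37,68.5,80],post=[-33,-33,81]).items():
    print(n,proj(s,np.r_[A@np.array(p[:2])/1e3+t,p[2]/1e3]).round())
E
```

```text
corners [[-99.4 -76.5]
 [-99.1 121.2]] pivot [[-78.1  80.1]] post [[-36.4 -29.8]]
tipL [[299. 237.]]
tipR [[348. 237.]]
tipm [[323. 237.]]
tab [[385. 270.]]
tabr [[379. 261.]]
post [[188. 269.]]
```

move_arm:
  angular:
    - [0, 0, 0]
    - [0, 0, 0]
    - [0, 0, 0]
    - [0, 0, 0]
    - [0, 0, 0]
    - [0, 0, 0]
    - [0, 0, 0]
    - [0, 0, 0]
    - [0, 0, 0]
    - [0, 0, 0]
  dp:
    - [-2, 6, 0]
    - [-2, 12, 0]
    - [-2, 15, 0]
    - [-2, 18, 0]
    - [-2, 20, 0]
    - [-2, 22, 0]
    - [-2, 24, 0]
    - [-2, 26, 0]
    - [-2, 28, 0]
    - [-2, 30, 0]
  gripper: [1, 1, 1, 1, 1, 1, 1, 1, 1, 1]

```text
time: 4.1
tool_pos: [0.572, 0.1034, 0.0666]
tool_rot: [0.194, 0.981, -0.0, 0.0]
contact_force: [0.4, -0.9, 0.6]
width: 0.0004
grip_force: 0.8
```

```bash
python3 - <<'E'
import numpy as np
d=dict(np.load("feeder.npz")); d["t"]=d["t"]+d["A"]@np.array([.0005,.002]); np.savez("feeder.npz",**d)
E
python3 st.py wrist w3
```

```text
t 4.1 feeder xyz [-27.7  67.6] 66.6 rotvec [0.     0.0004 0.0001] F [ 0.72 -0.71] 0.64 w 0.0003759461394317534
```

View pics/w3.png

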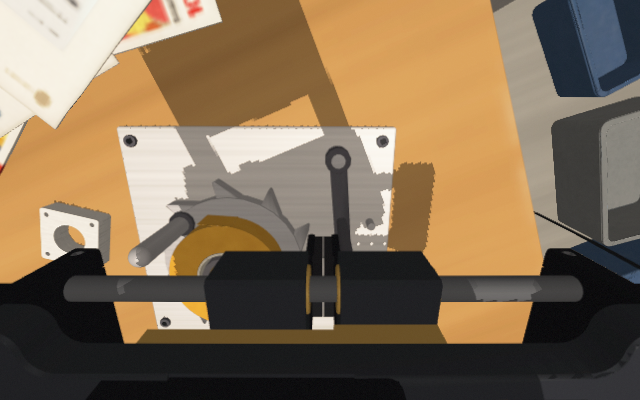

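The pawl has swung: its arm now runs from the pivot (338,160) to about (344,235), where before it ran from (383,163) to about (374,225).

```bash
python3 - <<'E'
from h import *
d=np.load("feeder.npz"); A,t=d["A"],d["t"]
for n in ("w2","w3"):
    s={k:v for k,v in np.load(f"pics/{n}.npz").items()}; c=s["color"].astype(int)
    pts=[]
    x0=383 if n=="w2" else 338
    for r in range(184,216,4):
        row=c[r,x0-30:x0+30].max(1); k=np.where(row<75)[0]; k=k[abs(k-30)<22]; pts.append([x0-30+k.mean(),r]); print(r,k.min()+x0-30,k.max()+x0-30,end='; ')
    P=(onz(s,pts,.022)[:,:2]-t)@A*1e3; m=np.polyfit(P[:,0],P[:,1],1); print(n,"angle",np.arctan(m[0]), (onz(s,[[x0,162]],.022)[:,:2]-t)@A*1e3)
E
```

```text
184 369 387; 188 368 386; 192 368 385; 196 367 384; 200 366 383; 204 366 383; 208 365 382; 212 364 381; w2 angle -0.1266571506409228 [[-80.6697459   77.33132561]]
184 332 347; 188 332 347; 192 332 347; 196 333 347; 200 333 347; 204 333 348; 208 333 348; 212 334 348; w3 angle 0.06926230377670044 [[-77.05834567  77.37527926]]
```

Open by about 0.20 rad, so I'll push 6 mm more and then back off.

move_arm:
  angular:
    - [0, 0, 0]
    - [0, 0, 0]
    - [0, 0, 0]
    - [0, 0, 0]
    - [0, 0, 0]
    - [0, 0, 0]
    - [0, 0, 0]
    - [0, 0, 0]
    - [0, 0, 0]
    - [0, 0, 0]
  dp:
    - [0, 2, 0]
    - [0, 4, 0]
    - [0, 6, 0]
    - [0, 6, 0]
    - [0, 0, 0]
    - [0, -8, 0]
    - [0, -16, 0]
    - [0, -16, -20]
    - [0, -16, -40]
    - [0, -16, -40]
  gripper: [1, 1, 1, 1, 1, 1, 1, 1, 1, 1]

```text
time: 5.4
tool_pos: [0.5666, 0.0881, 0.1078]
tool_rot: [0.194, 0.981, 0.0, 0.002]
contact_force: [-0.1, -0.3, -0.0]
width: 0.0003
grip_force: 0.0
```

```bash
python3 st.py wrist w4; python3 - <<'E'
from h import *
d=np.load("feeder.npz"); A,t=d["A"],d["t"]
s={k:v for k,v in np.load("pics/w4.npz").items()}
st=0
for n,p in dict(pivot=[-78,78,22],post=[-33,-33,81],postbase=[-33,-33,43],tab=[-30,91,80]).items(): print(n,proj(s,np.r_[A@np.array(p[:2])/1e3+t,p[2]/1e3]).round())
E
```

```text
t 5.4 feeder xyz [-26.9  51.4] 107.8 rotvec [ 0.0012  0.0031 -0.0005] F [ 0.01 -0.28] -0.02 w 0.0002867891576350456
pivot [[356. 151.]]
post [[197. 231.]]
postbase [[217. 212.]]
tab [[382. 234.]]
```

View pics/w4.png

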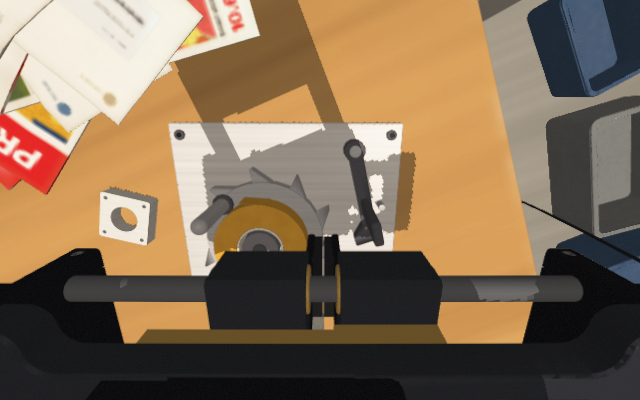

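The pawl is open, with its tab at about (370,243) and its arm slanting right. The post top at (197,229) matches the prediction. Next I'll go to the -x side of the post.

move_arm:
  angular:
    - [0, 0, 0]
    - [0, 0, 0]
    - [0, 0, 0]
    - [0, 0, 0]
    - [0, 0, 0]
    - [0, 0, 0]
    - [0, 0, 0]
    - [0, 0, 0]
    - [0, 0, 0]
    - [0, 0, 0]
  dp:
    - [15, -20, 0]
    - [30, -40, 0]
    - [37, -60, 0]
    - [37, -80, 0]
    - [37, -91, 0]
    - [37, -91, 12]
    - [37, -91, 24]
    - [37, -91, 36]
    - [37, -91, 42]
    - [37, -91, 42]
  gripper: [1, 1, 1, 1, 1, 1, 1, 1, 1, 1]

```text
time: 6.7
tool_pos: [0.4965, 0.0188, 0.0638]
tool_rot: [0.193, 0.981, 0.0, -0.001]
contact_force: [0.1, 0.6, -0.7]
width: 0.0001
grip_force: 0.0
```

```bash
python3 st.py
```

```text
t 6.7 feeder xyz [-65.4 -39.3] 63.8 rotvec [-0.0003 -0.0014  0.0005] F [-0.13  0.58] -0.67 w 0.00014157188424685342
```

move_arm:
  angular:
    - [0, 0, 0]
    - [0, 0, 0]
    - [0, 0, 0]
    - [0, 0, 0]
    - [0, 0, 0]
    - [0, 0, 0]
    - [0, 0, 0]
    - [0, 0, 0]
    - [0, 0, 0]
    - [0, 0, 0]
  dp:
    - [-8, 0, 0]
    - [-13, 0, 0]
    - [-18, 0, 0]
    - [-22, 0, 0]
    - [-26, 0, 0]
    - [-30, 0, 0]
    - [-33, 0, 0]
    - [-36, 0, 0]
    - [-38, 0, 0]
    - [-39, 0, 0]
  gripper: [1, 1, 1, 1, 1, 1, 1, 1, 1, 1]

```text
time: 7.95
tool_pos: [0.5262, 0.0029, 0.0636]
tool_rot: [0.193, 0.981, -0.002, -0.007]
contact_force: [-11.6, -7.4, 0.9]
width: 0.0001
grip_force: 5.7
```

```bash
python3 st.py top t5; python3 - <<'E'
from h import *
s={k:v for k,v in np.load("pics/t5.npz").items()}
cv2.imwrite("pics/t5c.png",cv2.resize(s["color"][155:275,200:340,::-1],None,fx=5,fy=5,interpolation=cv2.INTER_CUBIC))
E
```

```text
t 7.95 feeder xyz [-32.  -42.7] 63.6 rotvec [-0.006  -0.014   0.0017] F [ -7.91 -11.22] 0.9 w 0.0001336183381099302
```

View pics/t5c.png

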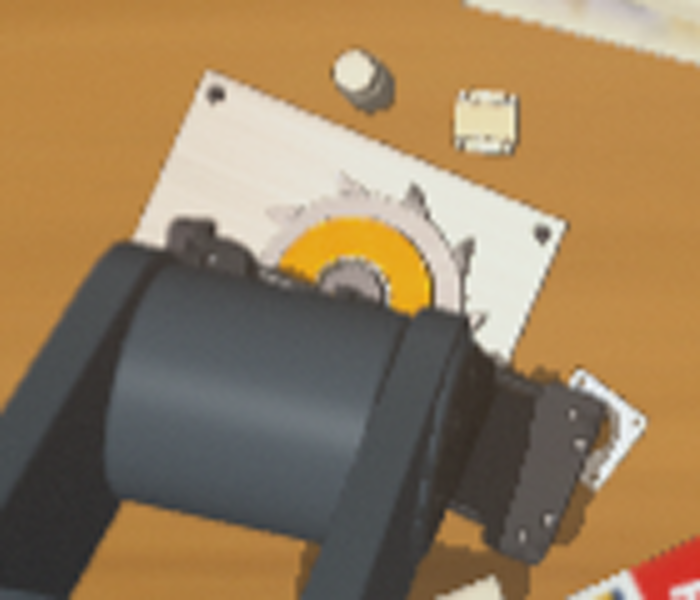

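The force (about 14 N with a +y component on the post) shows the post met the finger's +y corner instead of its flat. I'll back off away from the post, return to the -x side and look.

move_arm:
  angular:
    - [0, 0, 0]
    - [0, 0, 0]
    - [0, 0, 0]
    - [0, 0, 0]
    - [0, 0, 0]
    - [0, 0, 0]
    - [0, 0, 0]
    - [0, 0, 0]
    - [0, 0, 0]
    - [0, 0, 0]
  dp:
    - [5, -6, 0]
    - [6, -12, 0]
    - [7, -18, 0]
    - [15, -18, 0]
    - [25, -18, 0]
    - [35, -18, 0]
    - [42, -14, 0]
    - [42, -5, 0]
    - [42, 4, 0]
    - [42, 4, 0]
  gripper: [1, 1, 1, 1, 1, 1, 1, 1, 1, 1]

```text
time: 9.25
tool_pos: [0.4965, 0.024, 0.0646]
tool_rot: [0.193, 0.981, 0.0, 0.001]
contact_force: [-0.1, -0.0, -0.2]
width: 0.0007
grip_force: 0.0
```

```bash
python3 st.py wrist w6;python3 - <<'E'
from h import *
d=np.load("feeder.npz"); A,t=d["A"],d["t"]
s={k:v for k,v in np.load("pics/w6.npz").items()}
for n,p in dict(pivot=[-78,78,22],post=[-33,-33,81],postbase=[-33,-33,43],tab=[-30,91,80]).items(): print(n,proj(s,np.r_[A@np.array(p[:2])/1e3+t,p[2]/1e3]).round())
E
```

```text
t 9.25 feeder xyz [-67.4 -34.5] 64.6 rotvec [0.0003 0.0012 0.0015] F [-0.09 -0.05] -0.23 w 0.0007285841472958962
pivot [[481. 216.]]
post [[326. 327.]]
postbase [[326. 288.]]
tab [[542. 329.]]
```

View pics/w6.png

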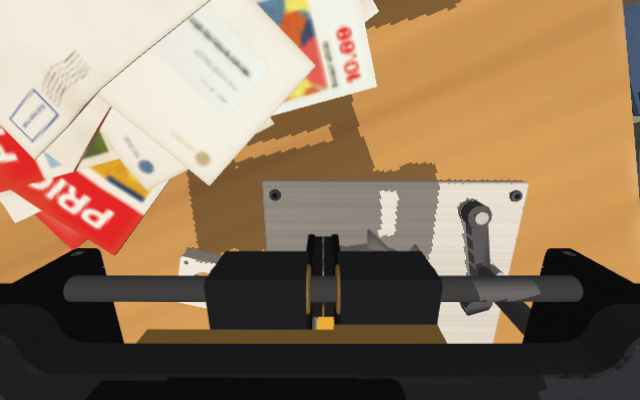

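The post is hidden behind the gripper. The pawl is still open, with its pivot at (482,217). I'll return to the earlier viewpoint and measure the post numerically.

move_arm:
  angular:
    - [0, 0, 0]
    - [0, 0, 0]
    - [0, 0, 0]
    - [0, 0, 0]
    - [0, 0, 0]
    - [0, 0, 0]
    - [0, 0, 0]
    - [0, 0, 0]
    - [0, 0, 0]
    - [0, 0, 0]
  dp:
    - [0, 0, -20]
    - [0, 0, -43]
    - [-10, 20, -43]
    - [-20, 40, -43]
    - [-30, 60, -43]
    - [-40, 75, -43]
    - [-40, 86, -43]
    - [-40, 86, -43]
    - [-40, 86, -43]
    - [-40, 86, -43]
  gripper: [1, 1, 1, 1, 1, 1, 1, 1, 1, 1]

```text
time: 10.55
tool_pos: [0.5647, 0.0873, 0.1075]
tool_rot: [0.194, 0.981, -0.0, -0.0]
contact_force: [0.1, 0.1, -0.1]
width: 0.0005
grip_force: 0.0
```

```bash
python3 st.py wrist w7;cat > post.py <<'E'
from h import *
import sys
d=np.load("feeder.npz"); A,t=d["A"],d["t"]
for n in sys.argv[1:]:
    s={k:v for k,v in np.load(f"pics/{n}.npz").items()}; c=s["color"]
    # amber centroid, dark post mask: dark grey blob in the post neighbourhood
    g=c.max(2).astype(int); sat=g-c.min(2)
    m=((g<115)&(sat<25)).astype(np.uint8); m[250:]=0; m[:165]=0; m[:,:150]=0; m[:,300:]=0
    m=cv2.morphologyEx(m,cv2.MORPH_OPEN,np.ones((5,5)))
    k,l,st,ce=cv2.connectedComponentsWithStats(m)
    for i in range(1,k):
        if st[i,4]<150: continue
        pts=cv2.findNonZero((l==i).astype(np.uint8)); r=cv2.minAreaRect(pts); b=cv2.boxPoints(r)
        print(n,i,st[i],"rect",np.round(r[0]),np.round(r[1]),b.round().tolist())
E
python3 post.py w4 w7
```

```text
t 10.55 feeder xyz [-28.4  49.9] 107.5 rotvec [-0.0004 -0.0007 -0.0004] F [0.07 0.14] -0.08 w 0.0005450609540260312
w4 2 [199 194  35  35 648] rect [216. 211.] [21. 40.] [[195.0, 219.0], [221.0, 189.0], [237.0, 203.0], [211.0, 233.0]]
w4 3 [241 230  39  20 627] rect [260. 240.] [19. 38.] [[241.0, 230.0], [279.0, 230.0], [279.0, 249.0], [241.0, 249.0]]
w7 2 [188 217  34  33 578] rect [206. 235.] [18. 42.] [[186.0, 247.0], [211.0, 213.0], [226.0, 224.0], [201.0, 257.0]]
w7 3 [244 233  38  17 534] rect [262. 241.] [16. 37.] [[244.0, 233.0], [281.0, 233.0], [281.0, 249.0], [244.0, 249.0]]
```

```bash
python3 - <<'E'
from h import *
from scipy.optimize import minimize_scalar
d=np.load("feeder.npz"); A,t=d["A"],d["t"]
for n,q in dict(w4=(229,196),w7=(218.5,218.5)).items():
    s={k:v for k,v in np.load(f"pics/{n}.npz").items()}
    for z in (24,28):
        P=(onz(s,[q],z/1e3)[0,:2]-t)@A*1e3; print(n,z,P.round(1),np.hypot(*P).round(1),"theta",((np.arctan2(P[1],P[0])%(2*np.pi))-1.25*np.pi).round(3))
    print([proj(s,np.r_[A@(np.array([np.cos(a),np.sin(a)])*.0467)+t,.024]).round().tolist() for a in (1.25*np.pi,1.25*np.pi+.3,1.25*np.pi+.4,1.25*np.pi+.628)])
E
```

```text
w4 24 [-40.6 -28.8] 49.8 theta -0.169
w4 28 [-41.8 -27.4] 50.0 theta -0.205
[[[225.0, 205.0]], [[217.0, 217.0]], [[215.0, 221.0]], [[213.0, 232.0]]]
w7 24 [-22.1 -41.5] 47.0 theta 0.296
w7 28 [-23.6 -40. ] 46.4 theta 0.252
[[[227.0, 207.0]], [[219.0, 219.0]], [[217.0, 223.0]], [[215.0, 234.0]]]
```

The wheel has turned to about 0.3 rad. The post nests in the groove between the closed pads, so the tool must follow the post's arc.

move_arm:
  angular:
    - [0, 0, 0]
    - [0, 0, 0]
    - [0, 0, 0]
    - [0, 0, 0]
    - [0, 0, 0]
    - [0, 0, 0]
    - [0, 0, 0]
    - [0, 0, 0]
    - [0, 0, 0]
    - [0, 0, 0]
  dp:
    - [10, -20, 0]
    - [22, -40, 0]
    - [22, -60, 0]
    - [22, -80, 0]
    - [22, -92, 0]
    - [22, -92, 14]
    - [22, -92, 28]
    - [22, -92, 42]
    - [22, -92, 42]
    - [22, -92, 42]
  gripper: [1, 1, 1, 1, 1, 1, 1, 1, 1, 1]

```text
time: 11.85
tool_pos: [0.51, 0.0112, 0.0653]
tool_rot: [0.193, 0.981, -0.0, -0.0]
contact_force: [0.8, -0.1, -0.1]
width: 0.0006
grip_force: 0.0
```

```bash
python3 st.py
```

```text
t 11.85 feeder xyz [-50.1 -41.2] 65.3 rotvec [-0.0001 -0.0004  0.0006] F [0.77 0.19] -0.07 w 0.0005955661474267503
```

move_arm:
  angular:
    - [0, 0, 0]
    - [0, 0, 0]
    - [0, 0, 0]
    - [0, 0, 0]
    - [0, 0, 0]
    - [0, 0, 0]
    - [0, 0, 0]
    - [0, 0, 0]
    - [0, 0, 0]
    - [0, 0, 0]
  dp:
    - [-6, 0, 0]
    - [-12, 0, 0]
    - [-16, -1, 0]
    - [-19, -2, 0]
    - [-22, -3, 0]
    - [-24, -3, 0]
    - [-26, -4, 0]
    - [-28, -4, 0]
    - [-28, -4, 0]
    - [-28, -4, 0]
  gripper: [1, 1, 1, 1, 1, 1, 1, 1, 1, 1]

```text
time: 13.1
tool_pos: [0.5342, -0.0036, 0.0654]
tool_rot: [0.194, 0.981, -0.0, -0.0]
contact_force: [-4.2, -1.8, 0.1]
width: 0.0003
grip_force: 1.6
```

```bash
python3 st.py
```

```text
t 13.1 feeder xyz [-22.1 -45.7] 65.4 rotvec [-0.0003 -0.0004  0.0001] F [-3.24 -3.27] 0.12 w 0.0003269151552684245
```

move_arm:
  angular:
    - [0, 0, 0]
    - [0, 0, 0]
    - [0, 0, 0]
    - [0, 0, 0]
    - [0, 0, 0]
    - [0, 0, 0]
    - [0, 0, 0]
    - [0, 0, 0]
    - [0, 0, 0]
    - [0, 0, 0]
  dp:
    - [10, 1, 0]
    - [20, 1, 0]
    - [20, 1, -20]
    - [20, 1, -43]
    - [15, 25, -43]
    - [10, 50, -43]
    - [6, 75, -43]
    - [6, 96, -43]
    - [6, 96, -43]
    - [6, 96, -43]
  gripper: [1, 1, 1, 1, 1, 1, 1, 1, 1, 1]

```text
time: 14.35
tool_pos: [0.5645, 0.0875, 0.1084]
tool_rot: [0.194, 0.981, -0.0, -0.0]
contact_force: [0.5, 0.1, 0.4]
width: 0.0005
grip_force: 0.0
```

```bash
python3 st.py wrist w8; python3 post.py w8; python3 - <<'E'
from h import *
d=np.load("feeder.npz"); A,t=d["A"],d["t"]
# unwrap tooth ring r 50..63 at z=.022: profile over angle for each view (visible angular range), compare w4/w7/w8
an=np.arange(150,262,1.); pro={}
for n in ("w2","w4","w7","w8"):
    s={k:v for k,v in np.load(f"pics/{n}.npz").items()}
    g=s["color"].max(2).astype(np.float32); rr=np.arange(54,63,1.)
    a,r=np.meshgrid(np.radians(an),rr); P=np.stack([r*np.cos(a),r*np.sin(a)],-1).reshape(-1,2)/1e3
    q=proj(s,np.c_[P@A.T+t,np.full(len(P),.022)]).astype(np.float32)
    v=cv2.remap(g,q[:,0].reshape(a.shape),q[:,1].reshape(a.shape),cv2.INTER_LINEAR); pro[n]=v.mean(0); print(n,pro[n][::4].round().astype(int).tolist())
    im=cv2.resize(v,None,fx=1,fy=1)
E
```

```text
t 14.35 feeder xyz [-28.6  50. ] 108.4 rotvec [-0.0006 -0.0007  0.0004] F [0.41 0.31] 0.39 w 0.0005489896975119144
w8 3 [195 226  24  24 368] rect [208. 239.] [16. 31.] [[193.0, 248.0], [210.0, 222.0], [224.0, 231.0], [207.0, 257.0]]
w8 4 [244 232  38  18 552] rect [262. 240.] [17. 37.] [[244.0, 232.0], [281.0, 232.0], [281.0, 249.0], [244.0, 249.0]]
w2 [104, 106, 141, 142, 140, 139, 126, 115, 111, 122, 130, 142, 143, 142, 135, 122, 116, 115, 114, 112, 114, 128, 136, 130, 122, 110, 100, 93]
w4 [105, 117, 144, 144, 143, 142, 127, 119, 114, 124, 132, 145, 146, 145, 139, 127, 120, 118, 110, 111, 115, 150, 173, 157, 124, 95, 113, 124]
w7 [146, 145, 144, 145, 131, 118, 106, 109, 139, 143, 144, 144, 138, 126, 119, 116, 125, 146, 147, 147, 146, 144, 159, 152, 123, 135, 148, 155]
w8 [108, 104, 145, 145, 143, 143, 135, 122, 111, 107, 110, 145, 146, 146, 144, 131, 122, 117, 121, 126, 146, 147, 172, 200, 208, 179, 160, 145]
```

The tooth pattern matches the initial phase, i.e. one notch, and the post agrees. I'll measure the residual phase precisely.

```bash
python3 - <<'E'
from h import *
d=np.load("feeder.npz"); A,t=d["A"],d["t"]
an=np.arange(145,232,.25); V={}
for n in ("w2","w4","w7","w8"):
    s={k:v for k,v in np.load(f"pics/{n}.npz").items()}; g=s["color"].max(2).astype(np.float32); g=cv2.GaussianBlur(g,(0,0),1)
    a,r=np.meshgrid(np.radians(an),np.arange(54,63,1.)); P=np.stack([r*np.cos(a),r*np.sin(a)],-1).reshape(-1,2)/1e3
    q=proj(s,np.c_[P@A.T+t,np.full(len(P),.022)]).astype(np.float32)
    v=cv2.remap(g,q[:,0].reshape(a.shape),q[:,1].reshape(a.shape),cv2.INTER_LINEAR); V[n]=v
    for r0 in (2,4,6):
        dv=np.gradient(cv2.blur(v,(5,1))[r0]); from scipy.signal import find_peaks
        pk,_=find_peaks(dv,height=2.5,distance=20); print(n,54+r0,[(float(an[k]),round(float(dv[k]),1)) for k in pk])
E
```

```text
w2 56 [(154.75, 3.5)]
w2 58 [(154.75, 4.6)]
w2 60 [(154.75, 5.5)]
w4 56 [(154.5, 2.9)]
w4 58 [(154.25, 4.0)]
w4 60 [(154.25, 4.8)]
w7 56 [(146.25, 3.5), (181.5, 3.1)]
w7 58 [(146.25, 4.2), (181.5, 3.4)]
w7 60 [(146.25, 4.7), (181.5, 3.7)]
w8 56 [(156.0, 3.2), (191.75, 3.0)]
w8 58 [(156.0, 4.2), (191.75, 3.5)]
w8 60 [(155.75, 5.0), (191.75, 3.9)]
```

The wheel sits one notch back to within about 0.03 rad of its starting phase. Next I'll go to the far side of the tab.

move_arm:
  angular:
    - [0, 0, 0]
    - [0, 0, 0]
    - [0, 0, 0]
    - [0, 0, 0]
    - [0, 0, 0]
    - [0, 0, 0]
    - [0, 0, 0]
    - [0, 0, 0]
    - [0, 0, 0]
    - [0, 0, 0]
  dp:
    - [0, 20, 0]
    - [0, 40, 0]
    - [0, 60, 0]
    - [0, 72, 0]
    - [0, 72, 0]
    - [0, 72, 14]
    - [0, 72, 28]
    - [0, 72, 42]
    - [0, 72, 42]
    - [0, 72, 42]
  gripper: [1, 1, 1, 1, 1, 1, 1, 1, 1, 1]

```text
time: 15.65
tool_pos: [0.5927, 0.1541, 0.0664]
tool_rot: [0.194, 0.981, -0.0, -0.0]
contact_force: [-0.4, -0.5, -0.6]
width: 0.0002
grip_force: 0.0
```

```bash
python3 st.py
```

```text
t 15.65 feeder xyz [-27.8 122.4] 66.4 rotvec [-0.0001 -0.0001 -0.0003] F [-0.24 -0.6 ] -0.63 w 0.00023688829475349734
```

move_arm:
  angular:
    - [0, 0, 0]
    - [0, 0, 0]
    - [0, 0, 0]
    - [0, 0, 0]
    - [0, 0, 0]
    - [0, 0, 0]
    - [0, 0, 0]
    - [0, 0, 0]
    - [0, 0, 0]
    - [0, 0, 0]
  dp:
    - [0, -10, 0]
    - [0, -16, 0]
    - [0, -20, 0]
    - [0, -24, 0]
    - [0, -27, 0]
    - [0, -30, 0]
    - [0, -32, 0]
    - [0, -34, 0]
    - [0, -35, 0]
    - [0, -36, 0]
  gripper: [1, 1, 1, 1, 1, 1, 1, 1, 1, 1]

```text
time: 16.9
tool_pos: [0.579, 0.121, 0.0666]
tool_rot: [0.194, 0.981, 0.0, 0.0]
contact_force: [1.4, 0.6, 0.4]
width: 0.0005
grip_force: 0.8
```

```bash
python3 st.py
```

```text
t 16.9 feeder xyz [-27.9  86.5] 66.6 rotvec [0.0001 0.0001 0.0001] F [1.06 1.11] 0.36 w 0.0005034664627800436
```

Still moving freely at about 1 N, so I'll push on gently.

move_arm:
  angular:
    - [0, 0, 0]
    - [0, 0, 0]
    - [0, 0, 0]
    - [0, 0, 0]
    - [0, 0, 0]
    - [0, 0, 0]
    - [0, 0, 0]
    - [0, 0, 0]
    - [0, 0, 0]
    - [0, 0, 0]
  dp:
    - [0, -0.5, 0]
    - [0, -1, 0]
    - [0, -1.5, 0]
    - [0, -2, 0]
    - [0, -2.5, 0]
    - [0, -3, 0]
    - [0, -3.3, 0]
    - [0, -3.6, 0]
    - [0, -4, 0]
    - [0, -4, 0]
  gripper: [1, 1, 1, 1, 1, 1, 1, 1, 1, 1]

```text
time: 18.15
tool_pos: [0.5785, 0.1194, 0.0667]
tool_rot: [0.194, 0.981, 0.002, 0.001]
contact_force: [4.4, 9.7, -0.3]
width: 0.0005
grip_force: 4.8
```

```bash
python3 st.py
```

```text
t 18.15 feeder xyz [-27.8  84.9] 66.7 rotvec [ 0.0042  0.0014 -0.0014] F [ 0.34 10.67] -0.3 w 0.0005004667277999848
```

It stopped firmly at the expected home position (84.9 mm, 10.7 N). I'll retreat and verify from the viewpoint.

move_arm:
  angular:
    - [0, 0, 0]
    - [0, 0, 0]
    - [0, 0, 0]
    - [0, 0, 0]
    - [0, 0, 0]
    - [0, 0, 0]
    - [0, 0, 0]
    - [0, 0, 0]
    - [0, 0, 0]
    - [0, 0, 0]
  dp:
    - [0, 10, 0]
    - [0, 20, 0]
    - [0, 20, -14]
    - [0, 20, -28]
    - [0, 20, -42]
    - [0, 0, -42]
    - [0, -20, -42]
    - [0, -33, -42]
    - [0, -33, -42]
    - [0, -33, -42]
  gripper: [1, 1, 1, 1, 1, 1, 1, 1, 1, 1]

```text
time: 19.4
tool_pos: [0.565, 0.0866, 0.1084]
tool_rot: [0.194, 0.981, 0.0, -0.0]
contact_force: [0.8, -0.5, 0.1]
width: 0.0003
grip_force: 0.0
```

```bash
python3 st.py wrist w9; python3 post.py w9; python3 - <<'E'
from h import *
from scipy.signal import find_peaks
d=np.load("feeder.npz"); A,t=d["A"],d["t"]
an=np.arange(145,232,.25)
for n in ("w2","w4","w8","w9"):
    s={k:v for k,v in np.load(f"pics/{n}.npz").items()}; c=s["color"].max(2).astype(np.float32); g=cv2.GaussianBlur(c,(0,0),1)
    a,r=np.meshgrid(np.radians(an),[58,60]); P=np.stack([r*np.cos(a),r*np.sin(a)],-1).reshape(-1,2)/1e3
    q=proj(s,np.c_[P@A.T+t,np.full(len(P),.022)]).astype(np.float32)
    v=cv2.remap(g,q[:,0].reshape(a.shape),q[:,1].reshape(a.shape),cv2.INTER_LINEAR)
    dv=np.gradient(cv2.blur(v,(5,1))[1]); pk,_=find_peaks(dv,height=2.5,distance=20)
    # pawl: dark arc samples around the pivot, r 14..26
    b=np.radians(np.arange(-40,40,.5)); th=[]
    for rr in (16,20,24,28):
        P=np.c_[-78+rr*np.cos(b),78+rr*np.sin(b)]/1e3; q=proj(s,np.c_[P@A.T+t,np.full(len(P),.022)]).astype(np.float32)
        w=cv2.remap(c,q[:,0],q[:,1],cv2.INTER_LINEAR).ravel(); k=w<75; th.append(round(float(b[k].mean()),3))
    print(n,[float(an[k]) for k in pk],"pawl",th)
E
```

```text
t 19.4 feeder xyz [-27.8  49.4] 108.4 rotvec [ 0.0002 -0.0001 -0.0006] F [ 0.94 -0.11] 0.15 w 0.0003107880291165565
w9 3 [195 225  24  25 382] rect [209. 239.] [17. 32.] [[193.0, 248.0], [210.0, 221.0], [225.0, 230.0], [208.0, 257.0]]
w9 4 [244 232  39  18 581] rect [263. 240.] [17. 38.] [[244.0, 232.0], [282.0, 232.0], [282.0, 249.0], [244.0, 249.0]]
w2 [154.75] pawl [-0.24, -0.214, -0.201, -0.188]
w4 [154.25] pawl [0.144, 0.161, 0.175, 0.179]
w8 [155.75, 191.75] pawl [0.144, 0.161, 0.17, 0.175]
w9 [156.0, 191.75] pawl [-0.223, -0.192, -0.179, -0.179]
```

move_arm:
  angular:
    - [0, 0, 0]
    - [0, 0, 0]
    - [0, 0, 0]
    - [0, 0, 0]
    - [0, 0, 0]
    - [0, 0, 0]
    - [0, 0, 0]
    - [0, 0, 0]
    - [0, 0, 0]
    - [0, 0, 0]
  dp:
    - [3, -12, 0]
    - [3, -12, 10]
    - [3, -12, 20]
    - [3, -12, 30]
    - [3, -12, 40]
    - [3, -12, 43]
    - [3, -12, 43]
    - [3, -12, 43]
    - [3, -12, 43]
    - [3, -12, 43]
  gripper: [1, 1, 1, 1, 1, 1, 1, 1, 1, 1]

```text
time: 20.7
tool_pos: [0.5577, 0.0768, 0.0659]
tool_rot: [0.194, 0.981, 0.0, 0.0]
contact_force: [0.8, -0.0, 0.5]
width: 0.0005
grip_force: 0.0
```

```bash
python3 st.py wrist w10; python3 - <<'E'
from h import *
d=np.load("feeder.npz"); A,t=d["A"],d["t"]
for n in ("w2","w10"):
    s={k:v for k,v in np.load(f"pics/{n}.npz").items()}; c=s["color"].max(2).astype(np.float32)
    b=np.radians(np.arange(-40,40,.25))
    for rr in (16,20,24,28,32,36):
        P=np.c_[-78+rr*np.cos(b),78+rr*np.sin(b)]/1e3; q=proj(s,np.c_[P@A.T+t,np.full(len(P),.022)]).astype(np.float32)
        w=cv2.remap(c,q[:,0],q[:,1],cv2.INTER_LINEAR).ravel(); k=b[w<75]; print(n,rr,k.min().round(3),k.max().round(3),k.mean().round(3))
    print(proj(s,np.r_[A@np.array([-.078,.078])+t,.022]).round(1))
E
```

```text
t 20.7 feeder xyz [-30.8  37.5] 65.9 rotvec [0.0002 0.0006 0.    ] F [0.71 0.29] 0.46 w 0.0005415803326833735
w2 16 -0.65 0.17 -0.24
w2 20 -0.537 0.105 -0.216
w2 24 -0.463 0.065 -0.199
w2 28 -0.41 0.039 -0.185
w2 32 -0.375 0.022 -0.177
w2 36 -0.345 0.004 -0.17
[[383.7 165.9]]
w10 16 -0.659 0.161 -0.249
w10 20 -0.541 0.1 -0.22
w10 24 -0.467 0.052 -0.207
w10 28 -0.415 0.035 -0.19
w10 32 -0.375 0.017 -0.179
w10 36 -0.349 0.004 -0.172
[[382.9 165.2]]
```

The pawl is home, within 0.005 rad of its start. I'll lift clear and hand in.

move_arm:
  angular:
    - [0, 0, 0]
    - [0, 0, 0]
    - [0, 0, 0]
    - [0, 0, 0]
    - [0, 0, 0]
    - [0, 0, 0]
    - [0, 0, 0]
    - [0, 0, 0]
    - [0, 0, 0]
    - [0, 0, 0]
  dp:
    - [0, 0, -15]
    - [0, 0, -30]
    - [0, 0, -45]
    - [0, 0, -60]
    - [0, 0, -80]
    - [0, 0, -100]
    - [0, 0, -110]
    - [0, 0, -110]
    - [0, 0, -110]
    - [0, 0, -110]
  gripper: [1, 1, 1, 1, 1, 1, 1, 1, 1, 1]

```text
time: 22.0
tool_pos: [0.557, 0.0768, 0.1747]
tool_rot: [0.194, 0.981, -0.0, -0.001]
contact_force: [-0.7, 0.6, -0.1]
width: 0.0007
grip_force: 0.0
```

```bash
python3 -c "
from plant import arm
print(arm.finish_job())"
```

```text
the job is handed in; nothing more can be done
None
```

Job handed in at about 22 s: the pawl was swung out, the wheel turned back one notch (tooth phase within about 0.03 rad of the start, done in two pushes), and the pawl pushed back to within about 0.005 rad of home; I touched none of the loose things.

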